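# Hang the painted wagon on the drying tree

## Robot

A 6-joint arm with a two-finger parallel gripper is mounted at the origin on the work surface. World frame = base frame: x ahead of the robot, y to its left, z up, the work surface at z = 0. Lengths are in m, angles in rad, forces in N, time in s.
With the tool pointing down it reaches from about 0.35 to 0.85 m from the base axis. Payload 8.1 kg.
Tool frame: the origin (TCP) lies midway between the tips of the shut fingers; the grasp point (between the pads) lies 19 mm behind it; z points along the fingers, y is the direction in which the jaws open and shut (so a half turn about z gives the same grasp; the last joint's range is limited). The gripper opens to 93 mm and grips with 3 to 60 N. Pads are 15 mm wide; open, the fingers measure 128 mm over their backs; the gripper's body (75 mm by 188 mm) begins 65 mm behind the grasp point.
Start: joints at [1.049, 0.13, 1.488, -0, 1.523, -0.085], TCP at [0.254, 0.544, 0.219] pointing down, gripper open.
Joint ranges: [-2.96, 2.96], [-0.89, 2.26], [0.02, 2.5], [-1.34, 4.48], [0, 2.73], [-2.66, 2.66]. Speed limits (rad/s): [2.39, 2.39, 2.79, 3.14, 3.14, 3.14].

## Interface

Orientations are given as a rotation vector (axis times angle).
In Python, from plant import monitor, eyes, ticket gives the robot as it stands.
- The arm moves only by the tool send_rows, never from a script. Its argument "motion" is a list of rows, each a list of 2 entries, a list of its own where there are three numbers: the shift along the tool's x, y, z in m, then the turn about the tool's z in degrees. In form: [[[dx, dy, dz], twist], ...]. A call has 1 to 12 rows; each row is the pose to reach, as a shift and turn from the pose commanded when the call began, along the tool's axes at that moment; what a row does not reach only later rows make up. A row lasts 1/8 s, in which the tool goes at most 62.5 mm and 10.7 degrees, less where a joint would pass 70% of its speed; a pose out of reach is approached as far as the arm can. A call with a gripper value outside its range is refused whole. "jaw" is the finger opening in m, from 0 to 0.093, set as the call begins (left out, the last holds). The fingers move at their own pace and stop on an object; "squeeze" is the grip in N (left out, the last holds). Time passes only in rows, so rows that repeat a pose let the fingers close. It gives the time, the measured TCP pose, the force and the opening at its end, in the units of the state.
- monitor.read_state(): the state, without advancing time (a new reading comes with each control period).
- eyes.read_camera(name): name is "scene" or "top" or "wrist"; returns the picture (420x560x3 uint8, red, green, blue); there is no depth.
- eyes.camera_model(name): a dict with "mtx" (3x3 intrinsics, pixels), "cam_to_world" (4x4, takes a point from camera to world coordinates); the wrist camera has in their place "mount" (4x4, takes a point from camera to tool coordinates, whose origin is the TCP and whose axes are the flange's). Camera axes: x right, y down, z forward; pixel columns grow to the right and rows downward; lengths in m; the calibration is good to about 2 mm. A picture is of the moment at which its call begins: read the wrist's pose just before it. camera_model takes no time and is no camera call.
- ticket.close_job(): hands the job in, once; it reports no verdict.
The state is a dict: "t": time; "q": joint angles; "dq": joint speeds; "joint_torque": joint torques, N m; "tool_pos": TCP position; "orientation": TCP orientation; "force": force on the tool from outside, world axes, zero at the start; "wrist_torque": the same for the moment, N m; "opening": finger opening in m.
Only numpy, scipy, OpenCV 4.12 (cv2) and the standard library are available. Lean on these libraries where they do the work, as an engineer would, in place of code of your own. Each camera call takes 0.05 s, during which the arm holds its last target.

## Task

Turn the drying tree until its free brass branch points to the robot's side of the bench, touching neither of the wet green wagons on it. Then lift the cream wagon out of the trough by its roof bow, stand it on the cork pad and let go, take it again by one end of its body so that the bow is clear, and hang it gently by the bow on the free branch, level and still, with the branch still pointing to the robot's side. Leave the jar, the pot and the tin where they are.

Things in the scene. Friction and masses are not known exactly. Their poses are not given: they have to be found in the camera images.
- tree: Fixed foot of the drying tree, dark steel disc 140 mm across, 16 mm high. Origin: centre of its underside on the bench, on the turning axis; axes are the world's (x away from the robot, z up). On it turns a spindle 16 mm thick (brass collar 28 mm across at 140 to 160 mm height) with three 8 mm round branches 120 degrees apart; at 238 to 250 mm height a blue dish 90 mm across.
- rotor (a joint): Turning angle of the tree about the vertical, rad, counter-clockwise from above, no end stops. At 0 (and 2 pi) the free branch points along -x, to the robot's side; at angle q along (-cos q, -sin q). Slight friction (0.05 N m): it stays where left. Starts from 1.0 to 5.28.
- branch_seat (a point): Where the bow should hang: on the centre line of the free (brass) branch, 80 mm from the axis, 150 mm high. The branch is level out to 108 mm from the axis, then slopes up to its tip. Turns with the tree; its -x axis points out along the branch.
- branch_tip (a point): Tip of the free branch, 120 mm from the axis, 162 mm high, centre of the 8 mm rod. Axes as branch_seat.
- wet_a: Wet green wagon that stays on the second branch, shaped and sized as the cream one, hanging lengthwise under its branch, middle 80 mm from the tree's axis. Origin: under the bow's top bar, 68 mm above the wagon's underside, 154 mm above the bench; x along its length. It can swing a little sideways. The robot must not touch it.
- wet_b: Wet green wagon that stays on the third branch, as wet_a.
- trough: Fixed dark wooden open trough 152 mm long (x), 56 mm wide (y), 40 mm high, walls and floor 5 mm. Origin: centre of its underside on the bench. The wagon stands in it with 5 to 6 mm free round it, so that fingers do not fit beside its body; only its top 3 mm and the bow stand clear.
- wagon_mid (a point): Centre (19 mm above its underside) of the cream model wagon: a box 130 mm long (x), 36 wide (y), 38 high, about 0.25 kg, balanced about its middle, both ends alike. It starts in the trough, along it, on its 5 mm floor. A rigid steel bow stands in the middle of its roof (see wagon_eye).
- wagon_eye (a point): Centre of the bow's opening, 34 mm above wagon_mid, same axes. The bow is a flat frame 8 mm thick (x), 36 mm wide (y), 36 mm high, of 6 mm bars around an opening 24 mm wide and 30 mm high that one looks through along x; its top is 74 mm above the wagon's underside. When hung, this point is about 11 mm below the branch's centre line.
- pad: Fixed cork pad 170 mm (x) by 90 mm (y), 6 mm thick. Origin: centre of its underside on the bench.
- jar: Bystander: green glass jar with grey cap, 60 mm across, 75 mm high. Origin: centre of its underside. Leave alone.
- pot: Bystander: small white paint pot with red cap, 40 mm across, 45 mm high. Origin: centre of its underside. Leave alone.
- tin: Bystander: bare metal tin, 52 mm across, 60 mm high. Origin: centre of its underside. Leave alone.
Mind the look-alikes: they are no part of the job. Of the things that look like the part that bears wagon_mid, the smallest one is meant.

How it is judged:
On the way, in this order (a step that is already met when the one before it is completed fails the run):
1. the free branch points to the robot's side (within about 27 degrees) and the tree is at rest (x of branch_tip in the frame of tree below -0.107 m and velocity of joint rotor between -0.1 and 0.1 rad/s), for 0.2 s.
2. the cream wagon stands upright on the cork pad, let go by the fingers (contact force between wagon and pad above 0.8 N and contact force between the fingers and wagon below 0.1 N and angle between wagon_mid's own z axis and vertical below 0.1 rad), for 0.2 s.
At the end, for the whole second after the job is handed in: The cream wagon hangs still by its bow on the free branch, the opening's centre within 24 mm of branch_seat along the branch, 12 mm sideways and 4 to 20 mm below it, level within 0.2 rad, carried by the tree; the free branch still points to the robot's side within 27 degrees (x of wagon_eye in the frame of branch_seat between -0.024 and 0.024 m and y of wagon_eye in the frame of branch_seat between -0.012 and 0.012 m and z of wagon_eye in the frame of branch_seat between -0.02 and -0.004 m and angle between wagon_mid's own z axis and vertical below 0.2 rad and contact force between wagon and tree above 0.8 N and linear speed of wagon below 0.03 m/s and angular speed of wagon below 0.3 rad/s and x of branch_tip in the frame of tree below -0.107 m); the robot touches nothing.
It fails at once if the robot touches a wet green wagon (contact force between any of the fingers, the arm and wet_a above 0.5 N or contact force between any of the fingers, the arm and wet_b above 0.5 N).
It fails at once if the jar, the pot or the tin is moved by more than 20 mm (distance of any of jar, pot, tin from where it was at the start of the episode above 0.02 m).
It fails at once if the robot strikes the tree or the cream wagon is rammed against it (over 25 N) (contact force between any of the fingers, wagon and tree above 25 N).
It also fails if it takes over 72 s, if anything falls off the work surface, if the arm or the gripper's body presses on something with over 40 N, if the wrist force passes 120 N, or if a joint passes its speed limit or range.

## Working session

There is one attempt and no reset: what is moved stays moved. The work goes in short steps, Python scripts to look and compute and a tool call to move; the robot and the scene stay as the last step left them, time stands still between calls to the robot, and variables do not carry over. Pictures are saved under pics/ and viewed, and the job is handed in when it is done.

Besides the shell and the picture viewer there is one more tool, called after "Request:" in YAML: its name, and indented under it one key for each argument. send_rows: Moves the arm, as the interface text tells. Its arguments: {"type":"object","properties":{"motion":{"type":"array","items":{"type":"array"}},"jaw":{"type":"number"},"squeeze":{"type":"number"}},"required":["motion"]}

```bash
ls; mkdir -p pics; cat > h.py <<'E'
import numpy as np, cv2
from plant import monitor, eyes, ticket
from scipy.spatial.transform import Rotation as R
def snap(n,f):
    s=monitor.read_state(); im=eyes.read_camera(n); cv2.imwrite(f'pics/{f}.png',im[:,:,::-1]); return s,im
def cam(n,s=None):
    m=eyes.camera_model(n); K=np.array(m['mtx'])
    if n=='wrist':
        T=np.eye(4);T[:3,:3]=R.from_rotvec(s['orientation']).as_matrix();T[:3,3]=s['tool_pos'];C=T@np.array(m['mount'])
    else: C=np.array(m['cam_to_world'])
    return K,C
def ray(KC,u,v):
    K,C=KC; d=C[:3,:3]@np.linalg.solve(K,[u,v,1]); return C[:3,3],d/np.linalg.norm(d)
def onz(KC,u,v,z):
    o,d=ray(KC,u,v); return o+d*(z-o[2])/d[2]
def proj(KC,p):
    K,C=KC; q=np.linalg.inv(C)@np.append(p,1); q=K@q[:3]; return q[:2]/q[2]
def tri(*rs):
    A=0;b=0
    for o,d in rs:
        P=np.eye(3)-np.outer(d,d);A=A+P;b=b+P@o
    x=np.linalg.solve(A,b); return x,[np.linalg.norm((np.eye(3)-np.outer(d,d))@(x-o)) for o,d in rs]
E
python3 - <<'E'
from h import *
np.set_printoptions(precision=4,suppress=True)
s,_=snap('scene','s0');snap('top','t0');snap('wrist','w0')
print(s)
for n in('scene','top'):
  print(cam(n))
print(eyes.camera_model('wrist'))
E
```

```text
pics
{'t': 0.0, 'q': array([ 1.0486,  0.1311,  1.4893, -0.    ,  1.523 , -0.0854]), 'dq': array([ 0.002 , -0.0001,  0.0019,  0.0003,  0.0002, -0.0008]), 'joint_torque': array([ -0.0016, -55.9834, -49.1756,   0.0766,   0.0359,  -0.0001]), 'tool_pos': array([0.2535, 0.5432, 0.2176]), 'orientation': array([-0.6806, -3.0664,  0.0027]), 'force': array([0.3293, 0.557 , 1.2763]), 'wrist_torque': array([ 0.0143, -0.0026,  0.0031]), 'opening': 0.09330102781495958}
(array([[454.5345,   0.    , 283.9507],
       [  0.    , 454.5345, 207.0307],
       [  0.    ,   0.    ,   1.    ]]), array([[-0.07  ,  0.8581, -0.5086,  1.1127],
       [ 0.9975,  0.0648, -0.0281,  0.0133],
       [ 0.0088, -0.5093, -0.8605,  1.1184],
       [ 0.    ,  0.    ,  0.    ,  1.    ]]))
(array([[425.673 ,   0.    , 281.599 ],
       [  0.    , 425.673 , 211.7431],
       [  0.    ,   0.    ,   1.    ]]), array([[-0.0757, -0.9762,  0.203 ,  0.3024],
       [-0.9971,  0.0736, -0.018 , -0.0061],
       [ 0.0026, -0.2038, -0.979 ,  1.2158],
       [ 0.    ,  0.    ,  0.    ,  1.    ]]))
{'mtx': array([[305.748 ,   0.    , 281.8721],
       [  0.    , 305.748 , 213.6145],
       [  0.    ,   0.    ,   1.    ]]), 'mount': array([[ 0.    , -0.9576, -0.2882,  0.0814],
       [ 1.    , -0.0002,  0.0007, -0.001 ],
       [-0.0008, -0.2882,  0.9576, -0.1664],
       [ 0.    ,  0.    ,  0.    ,  1.    ]])}
```

View pics/s0.png

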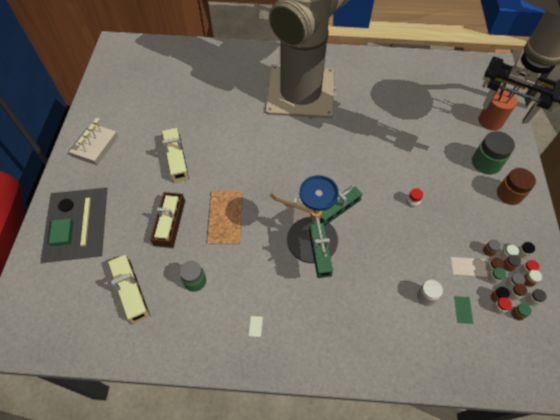

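View pics/t0.png

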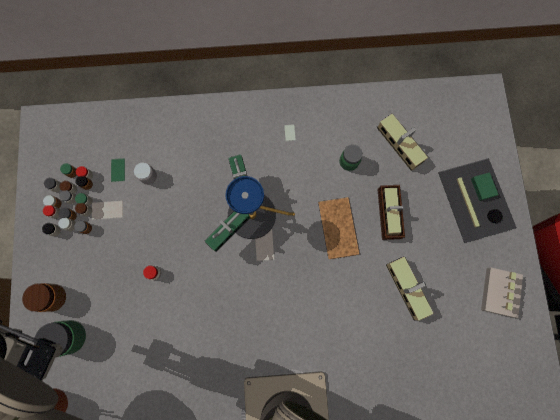

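View pics/w0.png

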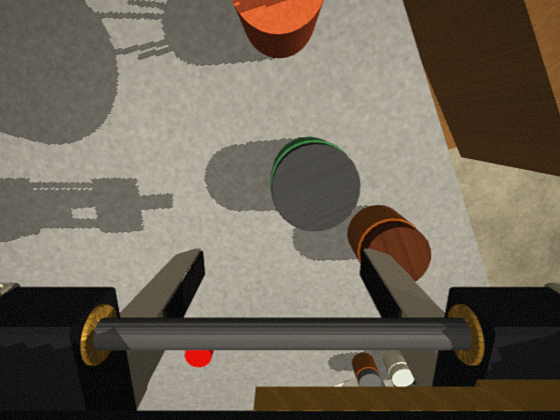

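```bash
python3 - <<'E'
import cv2
s=cv2.imread('pics/s0.png');t=cv2.imread('pics/t0.png')
cv2.imwrite('pics/s0a.png',cv2.resize(s[165:285,140:360],None,fx=3.6,fy=3.6,interpolation=cv2.INTER_CUBIC))
cv2.imwrite('pics/t0a.png',cv2.resize(t[110:310,190:440],None,fx=3,fy=3,interpolation=cv2.INTER_CUBIC))
E
```

```text
(no output)
```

View pics/s0a.png

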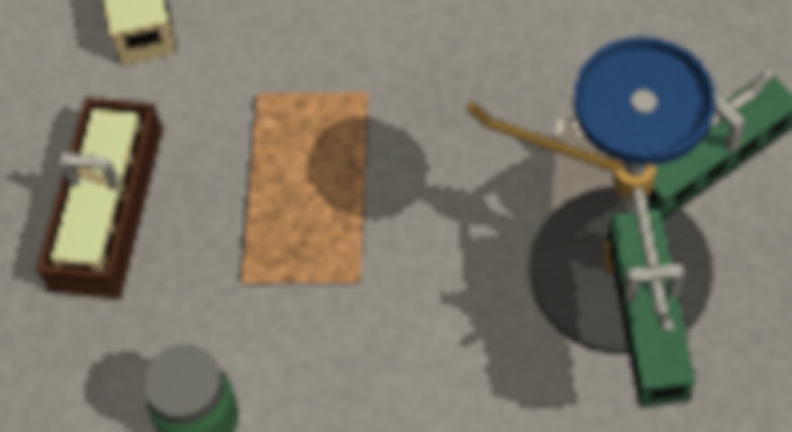

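View pics/t0a.png

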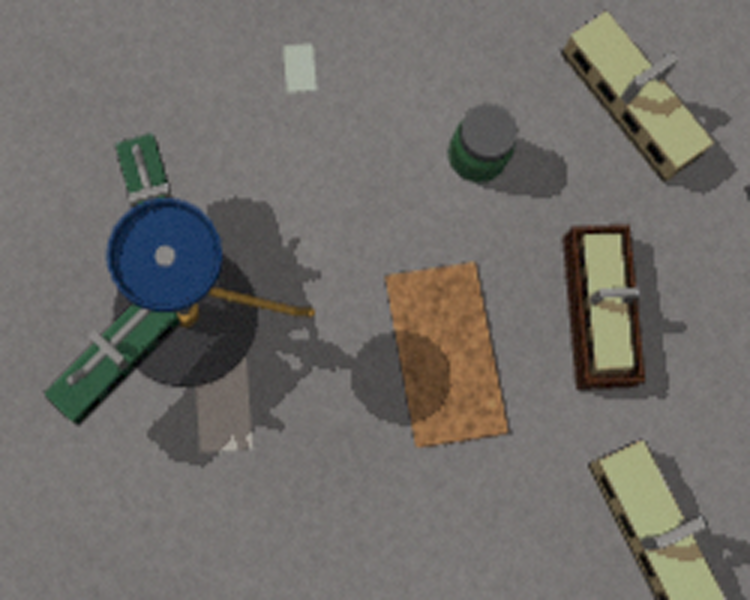

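```bash
cat > m1.py <<'E'
from h import *
np.set_printoptions(precision=4,suppress=True)
S=cam('scene');T=cam('top')
sc=lambda u,v:(u/3.6+140-.36,v/3.6+165-.36)
tc=lambda u,v:(u/3+190-.33,v/3+110-.33)
def both(n,a,b): print(n,*tri(ray(S,*sc(*a)),ray(T,*tc(*b))))
both('tip',(472,106),(312,312))
both('dishhub',(644,100),(165,256))
both('bow top',(88,162),(616,294))
for n,a,b in(('foot',(621,271),(187,317)),):
  print(n,onz(S,*sc(*a),.016),onz(T,*tc(*b),.016))
for n,z,a,b in(('trough',.04,[(86,99),(160,104),(123,297),(40,272)],[(567,230),(628,226),(643,380),(579,387)]),
  ('pad',.006,[(254,92),(368,93),(360,283),(242,283)],[(386,275),(476,262),(510,432),(416,446)]),
  ('wagroof',.043,[(92,110),(139,112),(104,267),(51,262)],[(585,236),(621,233),(634,369),(593,371)])):
  print(n);
  print(np.array([np.r_[onz(S,*sc(*p),z)[:2]] for p in a]),np.mean([onz(S,*sc(*p),z) for p in a],0))
  print(np.array([np.r_[onz(T,*tc(*p),z)[:2]] for p in b]),np.mean([onz(T,*tc(*p),z) for p in b],0))
E
python3 m1.py
```

```text
tip [ 0.5133 -0.0543  0.1633] [np.float64(0.0011179649445966814), np.float64(0.0011179649445966849)]
dishhub [0.5507 0.0601 0.2431] [np.float64(0.0005462025508944853), np.float64(0.0005462025508945065)]
bow top [ 0.5271 -0.3382  0.0737] [np.float64(0.0005355521938438402), np.float64(0.0005355521938439266)]
foot [0.5585 0.0605 0.016 ] [0.547  0.0574 0.016 ]
trough
[[ 0.4523 -0.362 ]
 [ 0.4525 -0.3039]
 [ 0.6185 -0.3005]
 [ 0.603  -0.3649]] [ 0.5316 -0.3328  0.04  ]
[[ 0.5993 -0.3101]
 [ 0.5988 -0.3686]
 [ 0.4506 -0.363 ]
 [ 0.4486 -0.3028]] [ 0.5243 -0.3361  0.04  ]
pad
[[ 0.4147 -0.2405]
 [ 0.4087 -0.1489]
 [ 0.5782 -0.135 ]
 [ 0.5848 -0.2235]] [ 0.4966 -0.187   0.006 ]
[[ 0.5761 -0.1376]
 [ 0.5825 -0.2264]
 [ 0.415  -0.2407]
 [ 0.4085 -0.1504]] [ 0.4955 -0.1888  0.006 ]
wagroof
[[ 0.4638 -0.3543]
 [ 0.4628 -0.3178]
 [ 0.5969 -0.3182]
 [ 0.5958 -0.3576]] [ 0.5298 -0.337   0.043 ]
[[ 0.5914 -0.3256]
 [ 0.5918 -0.3601]
 [ 0.4611 -0.3551]
 [ 0.4621 -0.3168]] [ 0.5266 -0.3394  0.043 ]
```

```bash
cat >> h.py <<'E'
def yaz(s):
    y=R.from_rotvec(s['orientation']).as_matrix()[:,1]; return np.degrees(np.arctan2(y[1],y[0]))
def rows(tg,s=None):
    """tg: list of (x,y,z,yaz_deg) world -> rows in current tool axes"""
    s=s or monitor.read_state(); M=R.from_rotvec(s['orientation']).as_matrix(); a0=yaz(s)
    out=[]
    for x,y,z,a in tg:
        d=M.T@(np.array([x,y,z])-s['tool_pos']); tw=-(a-a0); tw=(tw+180)%360-180
        out.append([[round(float(k),4) for k in d],round(tw,1)])
    return out
def show():
    s=monitor.read_state(); print('t',round(s['t'],2),'p',np.round(s['tool_pos'],4),'az',round(yaz(s),1),'tilt',np.round(R.from_rotvec(s['orientation']).as_matrix()[:,2],3),'F',np.round(s['force'],1),'open',round(s['opening'],4),'q',np.round(s['q'],2)); return s
E
python3 - <<'E'
from h import *
show()
A=np.array([.551,.060]);q=np.radians(251.6)
p=A+.095*np.array([np.cos(q),np.sin(q)])
print(p)
for r in rows([(.254,.543,.33,65),(p[0],p[1],.33,-18.4),(p[0],p[1],.14,-18.4)]):print(r)
E
```

```text
t 0.15 p [0.2536 0.5433 0.2178] az 65.0 tilt [-0.001 -0.001 -1.   ] F [ 0.1  0.1 -0.1] open 0.093 q [ 1.05  0.13  1.49 -0.    1.52 -0.09]
[ 0.52101334 -0.03014322]
[[-0.0005, -0.0002, -0.1122], np.float64(-0.0)]
[[-0.4849, -0.4066, -0.1117], np.float64(83.4)]
[[-0.4849, -0.4063, 0.0783], np.float64(83.4)]
```

Request:
send_rows:
  motion:
    - [[0,0,-0.06],0]
    - [[0,0,-0.112],0]
    - [[-0.485,-0.406,-0.112],83.4]
    - [[-0.485,-0.406,-0.112],83.4]
    - [[-0.485,-0.406,-0.112],83.4]
    - [[-0.485,-0.406,-0.112],83.4]
    - [[-0.485,-0.406,-0.112],83.4]
    - [[-0.485,-0.406,-0.112],83.4]
    - [[-0.485,-0.406,-0.112],83.4]
    - [[-0.485,-0.406,-0.112],83.4]
    - [[-0.485,-0.406,-0.112],83.4]
    - [[-0.485,-0.406,-0.112],83.4]
  jaw: 0.04
  squeeze: 20

```text
t: 1.65
tool_pos: [0.5188, -0.0246, 0.3305]
orientation: [-2.549, -1.837, -0.0]
force: [1.4, 0.3, 0.6]
opening: 0.0399
```

Request:
send_rows:
  motion:
    - [[0,0,0],0]
    - [[0,0,0],0]

```text
t: 1.9
tool_pos: [0.5181, -0.0224, 0.3302]
orientation: [-2.548, -1.835, 0.001]
force: [-0.5, 0.4, 0.2]
opening: 0.0396
```

```bash
python3 - <<'E'
from h import *
show(); snap('wrist','w1');snap('scene','s1')
E
```

```text
t 1.9 p [ 0.5181 -0.0224  0.3302] az -18.5 tilt [-0.001  0.001 -1.   ] F [-0.5  0.4  0.2] open 0.0396 q [-0.14 -0.11  1.53  0.    1.72  0.18]
```

View pics/w1.png

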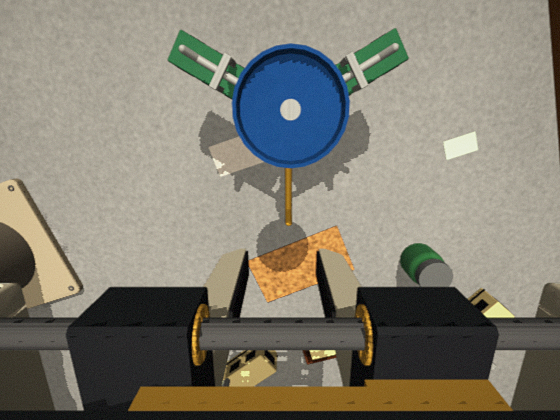

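View pics/s1.png

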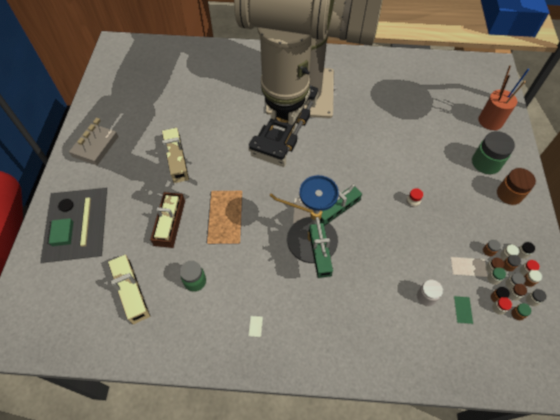

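```bash
python3 - <<'E'
from h import *
np.set_printoptions(precision=4,suppress=True)
s=show(); W=cam('wrist',s)
print(onz(W,290,109,.25),onz(W,289,222,.162), proj(W,[*s['tool_pos'][:2],.15]))
A=np.array([.5505,.060]);q=np.radians(251.6)
p=A+.097*np.array([np.cos(q),np.sin(q)])
for r in rows([(p[0],p[1],.33,-18.4),(p[0],p[1],.14,-18.4)]):print(r)
E
```

```text
t 2.0 p [ 0.5181 -0.0214  0.3308] az -18.3 tilt [ 0.  0. -1.] F [0.  0.2 1. ] open 0.0402 q [-0.14 -0.11  1.53  0.    1.72  0.18]
[0.551  0.0615 0.25  ] [ 0.5151 -0.0531  0.162 ] [282.7621 193.4098]
[[-0.0096, 0.0051, 0.0008], np.float64(0.1)]
[[-0.0097, 0.0051, 0.1908], np.float64(0.1)]
```

Request:
send_rows:
  motion:
    - [[-0.01,0.005,0],0]
    - [[-0.01,0.005,0.05],0]
    - [[-0.01,0.005,0.1],0]
    - [[-0.01,0.005,0.14],0]
    - [[-0.01,0.005,0.17],0]
    - [[-0.01,0.005,0.19],0]
    - [[-0.01,0.005,0.19],0]

```text
t: 2.88
tool_pos: [0.5185, -0.0331, 0.139]
orientation: [-2.546, -1.837, 0.004]
force: [0.9, 0.5, -0.2]
opening: 0.0398
```

```bash
python3 - <<'E'
from h import *
s=show(); snap('wrist','w2')
A=np.array([.551,.061]);tg=[]
d=s['tool_pos'][:2]-A; a0=np.degrees(np.arctan2(d[1],d[0]))%360; r=np.hypot(*d);print(a0,r)
for a in np.linspace(a0,180,19)[1:]:
  q=np.radians(a);tg.append((A[0]+.097*np.cos(q),A[1]+.097*np.sin(q),s['tool_pos'][2],a+90-360+0))
for x in rows(tg):print(x)
E
```

```text
t 2.88 p [ 0.5185 -0.0331  0.139 ] az -18.4 tilt [-0.003  0.    -1.   ] F [ 0.9  0.5 -0.2] open 0.0398 q [-0.16 -0.03  1.8  -0.    1.37  0.16]
250.94698976351316 0.09956125005083762
[[0.0027, -0.0077, 0.0016], np.float64(4.6)]
[[0.0035, -0.0143, 0.0016], np.float64(8.6)]
[[0.0047, -0.0209, 0.0016], np.float64(12.5)]
[[0.0064, -0.0273, 0.0016], np.float64(16.4)]
[[0.0085, -0.0337, 0.0016], np.float64(20.4)]
[[0.011, -0.0398, 0.0016], np.float64(24.3)]
[[0.014, -0.0458, 0.0016], np.float64(28.3)]
[[0.0174, -0.0516, 0.0016], np.float64(32.2)]
[[0.0211, -0.0571, 0.0016], np.float64(36.2)]
[[0.0252, -0.0623, 0.0016], np.float64(40.1)]
[[0.0297, -0.0673, 0.0016], np.float64(44.0)]
[[0.0345, -0.0719, 0.0016], np.float64(48.0)]
[[0.0396, -0.0762, 0.0016], np.float64(51.9)]
[[0.045, -0.0801, 0.0016], np.float64(55.9)]
[[0.0506, -0.0837, 0.0016], np.float64(59.8)]
[[0.0565, -0.0869, 0.0016], np.float64(63.7)]
[[0.0626, -0.0896, 0.0016], np.float64(67.7)]
[[0.0689, -0.0919, 0.0016], np.float64(71.6)]
```

View pics/w2.png

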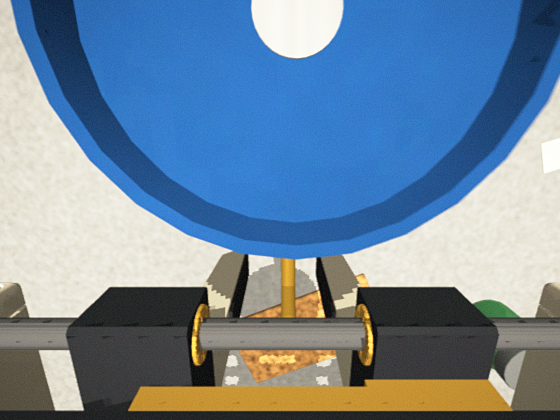

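Request:
send_rows:
  motion:
    - [[0,0,0],0]
    - [[0,0,0],0]
    - [[0.002,-0.008,0.001],4.6]
    - [[0.003,-0.0143,0.001],8.6]
    - [[0.004,-0.0209,0.001],12.5]
    - [[0.006,-0.0273,0.001],16.4]
    - [[0.0085,-0.0337,0.001],20.4]
    - [[0.011,-0.0398,0.001],24.3]
    - [[0.014,-0.0458,0.001],28.3]
    - [[0.017,-0.0516,0.001],32.2]
    - [[0.021,-0.0571,0.001],36.2]
    - [[0.021,-0.0571,0.001],36.2]
  jaw: 0.018

```text
t: 4.42
tool_pos: [0.4727, 0.0045, 0.1404]
orientation: [2.992, 0.956, 0.002]
force: [-0.4, 0.6, 0.2]
opening: 0.0179
```

```bash
python3 - <<'E'
from h import *
s=show(); 
A=np.array([.551,.061]);tg=[]
d=s['tool_pos'][:2]-A; a0=np.degrees(np.arctan2(d[1],d[0]))%360; r=np.hypot(*d);print(a0,r)
for a in np.linspace(a0,178,11)[1:]:
  q=np.radians(a);tg.append((A[0]+.098*np.cos(q),A[1]+.098*np.sin(q),s['tool_pos'][2],a+90-360+0))
for x in rows(tg):print(x)
E
```

```text
t 4.42 p [0.4727 0.0045 0.1404] az -54.6 tilt [ 0.001 -0.    -1.   ] F [-0.4  0.6  0.2] open 0.0179 q [-0.1  -0.17  1.93  0.    1.38  0.85]
215.83009987838767 0.09654545679203921
[[-0.0013, -0.0065, -0.0], np.float64(3.4)]
[[-0.0007, -0.0129, -0.0], np.float64(7.2)]
[[0.0003, -0.0193, -0.0], np.float64(10.9)]
[[0.0018, -0.0256, -0.0], np.float64(14.7)]
[[0.0036, -0.0318, -0.0], np.float64(18.5)]
[[0.0059, -0.0379, -0.0], np.float64(22.3)]
[[0.0085, -0.0438, -0.0], np.float64(26.1)]
[[0.0116, -0.0495, -0.0], np.float64(29.9)]
[[0.015, -0.055, -0.0], np.float64(33.6)]
[[0.0187, -0.0602, -0.0], np.float64(37.4)]
```

Request:
send_rows:
  motion:
    - [[-0.001,-0.0065,0],3.4]
    - [[-0.0007,-0.013,0],7.2]
    - [[0.0003,-0.019,0],10.9]
    - [[0.002,-0.0255,0],14.7]
    - [[0.0036,-0.032,0],18.5]
    - [[0.006,-0.038,0],22.3]
    - [[0.0085,-0.044,0],26.1]
    - [[0.0115,-0.0495,0],29.9]
    - [[0.015,-0.055,0],33.6]
    - [[0.0187,-0.06,0],37.4]
    - [[0.0187,-0.06,0],37.4]
    - [[0.0187,-0.06,0],37.4]

```text
t: 5.92
tool_pos: [0.4531, 0.0639, 0.1398]
orientation: [3.141, -0.052, 0.001]
force: [0.9, -0.0, -0.2]
opening: 0.0178
```

```bash
python3 - <<'E'
from h import *
s=show(); snap('top','t3');snap('wrist','w3')
E
```

```text
t 5.92 p [0.4531 0.0639 0.1398] az -91.9 tilt [ 0. -0. -1.] F [ 0.9 -0.  -0.2] open 0.0178 q [ 0.03 -0.21  1.97 -0.    1.39  1.63]
```

View pics/w3.png

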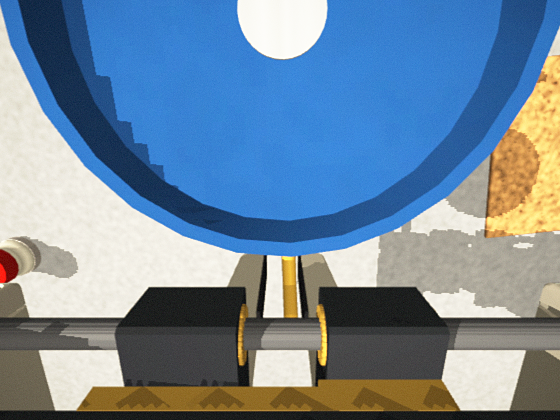

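Request:
send_rows:
  motion:
    - [[0,0,0],0]
    - [[0,0,-0.05],0]
    - [[0,0,-0.1],0]
    - [[0,0,-0.14],0]
    - [[0,0.06,-0.14],0]
    - [[0.01,0.12,-0.14],0]
    - [[0.02,0.18,-0.14],0]
    - [[0.03,0.24,-0.14],0]
    - [[0.04,0.3,-0.12],0]
    - [[0.06,0.36,-0.1],0]
    - [[0.06,0.4,-0.08],0]
    - [[0.06,0.4,-0.08],0]
  jaw: 0.06

```text
t: 7.52
tool_pos: [0.4967, -0.34, 0.2161]
orientation: [-3.138, 0.061, 0.007]
force: [-0.2, -0.5, 0.0]
opening: 0.0599
```

Request:
send_rows:
  motion:
    - [[0,0,0],0]
    - [[0,0,0],0]

```text
t: 7.78
tool_pos: [0.4994, -0.337, 0.2209]
orientation: [3.14, -0.053, 0.002]
force: [0.7, 0.5, -0.6]
opening: 0.0602
```

```bash
python3 - <<'E'
from h import *
s=show(); snap('top','t4');snap('wrist','w4');snap('scene','s4')
s=cv2.imread('pics/s4.png');t=cv2.imread('pics/t4.png')
a=cv2.resize(s[165:285,230:380],(400,320),interpolation=cv2.INTER_CUBIC)
b=cv2.resize(t[140:290,180:330],(400,320),interpolation=cv2.INTER_CUBIC)
cv2.imwrite('pics/c4.png',np.hstack([a,b]))
E
```

```text
t 7.78 p [ 0.4994 -0.337   0.2209] az -91.9 tilt [ 0.002 -0.001 -1.   ] F [ 0.7  0.5 -0.6] open 0.0602 q [-0.68  0.13  1.48  0.    1.53  0.93]
```

View pics/w4.png

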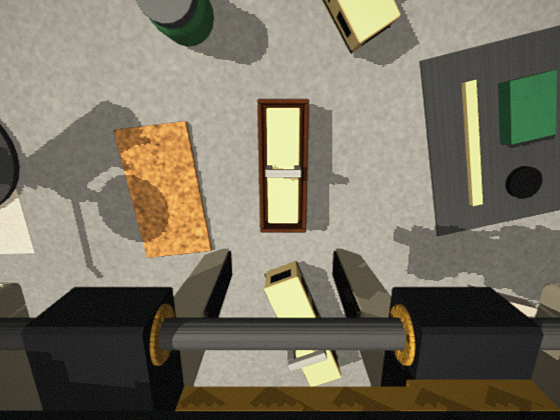

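View pics/c4.png

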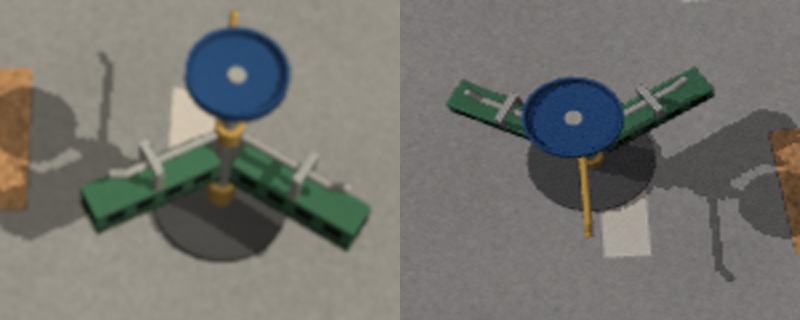

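```bash
cat > m2.py <<'E'
from h import *
np.set_printoptions(precision=4,suppress=True)
s=show(); W=cam('wrist',s);S=cam('scene');T=cam('top')
im=cv2.imread('pics/w4.png')[80:250,240:330]
cv2.imwrite('pics/w4c.png',cv2.resize(im,None,fx=3.5,fy=3.5,interpolation=cv2.INTER_CUBIC))
# roof mask
for n,K,f,box,z in(('wrist',W,'w4',(95,240,255,310),.043),('top',T,'t0',(180,245,375,410),.043),('scene',S,'s0',(190,250,145,190),.043)):
  a=cv2.imread(f'pics/{f}.png').astype(int);y0,y1,x0,x1=box
  m=((a[:,:,0]<a[:,:,2]-25)&(a[:,:,1]>a[:,:,2]-8)&(a[:,:,1]>140)).astype(np.uint8)
  mm=np.zeros_like(m);mm[y0:y1,x0:x1]=m[y0:y1,x0:x1]
  mm=cv2.morphologyEx(mm,cv2.MORPH_CLOSE,np.ones((19,19)))
  pts=np.argwhere(mm)[:,::-1].astype(np.float32); bx=cv2.boxPoints(cv2.minAreaRect(pts))
  w=np.array([onz(K,*p,z)[:2] for p in bx]); print(n,bx.tolist(),w.tolist(),w.mean(0))
print('bow',onz(W,283,172,.079),onz(W,265,173,.079),onz(W,301,173,.079))
E
python3 m2.py
```

```text
t 7.92 p [ 0.4993 -0.3371  0.2208] az -91.9 tilt [ 0.001 -0.001 -1.   ] F [ 0.3 -0.6 -0.6] open 0.0598 q [-0.68  0.13  1.48  0.    1.53  0.93]
wrist [[265.31298828125, 221.84207153320312], [266.85595703125, 107.66022491455078], [298.52581787109375, 108.08819580078125], [296.98284912109375, 222.27005004882812]] [[0.4658205887310374, -0.3167871923429122], [0.5935455133392666, -0.3247533499446038], [0.5919691256902073, -0.3584560043507807], [0.46400687879533975, -0.3542704594726875]] [ 0.5288 -0.3386]
top [[384.1370849609375, 188.08349609375], [396.12164306640625, 186.9237060546875], [400.3958740234375, 231.09072875976562], [388.41131591796875, 232.25051879882812]] [[0.5922528319254471, -0.3241977608299347], [0.5930818884697451, -0.35871613474975306], [0.46566829072674676, -0.3539954337202841], [0.4649380771422891, -0.32021781322079806]] [ 0.529  -0.3393]
scene [[154.06922912597656, 235.7461700439453], [165.6769256591797, 193.1846466064453], [178.1999969482422, 196.6000213623047], [166.59230041503906, 239.1615447998047]] [[0.5908652014276372, -0.35797316458125394], [0.45710533750589233, -0.35433221342675997], [0.46557714808483275, -0.31743571020503786], [0.598351958625312, -0.32302905689022887]] [ 0.528  -0.3382]
bow [ 0.5299 -0.3397  0.079 ] [ 0.5295 -0.3215  0.079 ] [ 0.5283 -0.3579  0.079 ]
```

View pics/w4c.png

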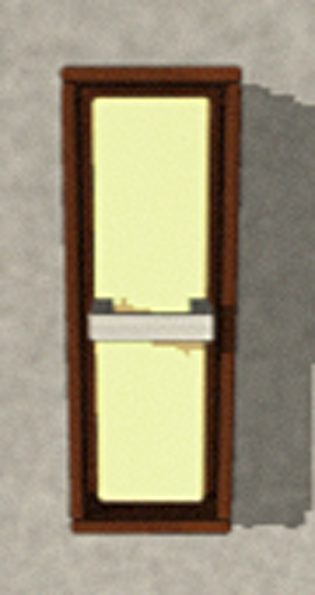

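Request:
send_rows:
  motion:
    - [[0.03,0.001,0.03],0.5]
    - [[0.03,0.001,0.08],0.5]
    - [[0.03,0.001,0.12],0.5]
    - [[0.03,0.001,0.15],0.5]
    - [[0.03,0.001,0.171],0.5]
    - [[0.03,0.001,0.171],0.5]
    - [[0.03,0.001,0.171],0.5]

```text
t: 8.8
tool_pos: [0.5297, -0.3405, 0.0504]
orientation: [3.139, -0.069, 0.003]
force: [1.0, 0.1, 0.9]
opening: 0.06
```

```bash
python3 - <<'E'
from h import *
s=show(); snap('wrist','w5')
E
```

```text
t 8.8 p [ 0.5297 -0.3405  0.0504] az -92.5 tilt [ 0.002 -0.001 -1.   ] F [1.  0.1 0.9] open 0.06 q [-0.65  0.34  1.56  0.    1.24  0.96]
```

View pics/w5.png

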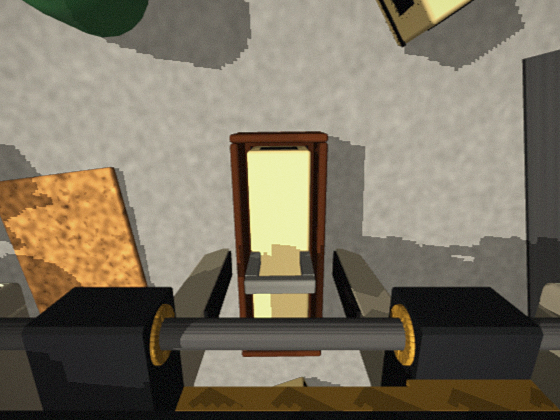

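Request:
send_rows:
  motion:
    - [[0,0,0],0]
    - [[0,0,0],0]
    - [[0,0,0],0]
    - [[0,0,0],0]
  jaw: 0.02
  squeeze: 35

```text
t: 9.35
tool_pos: [0.5289, -0.34, 0.049]
orientation: [3.141, -0.069, 0.001]
force: [-0.2, 0.3, 3.2]
opening: 0.0356
```

```bash
python3 - <<'E'
from h import *
s=show()
for r in rows([(.529,-.34,.12,-92.5),(.49,-.188,.12,-90),(.49,-.188,.0535,-90)]):print(r)
E
```

```text
t 9.35 p [ 0.5289 -0.34    0.049 ] az -92.5 tilt [ 0. -0. -1.] F [-0.2  0.3  3.2] open 0.0356 q [-0.65  0.34  1.56  0.    1.24  0.96]
[[0.0002, 0.0, -0.071], np.float64(-0.0)]
[[-0.0455, -0.1501, -0.071], np.float64(-2.5)]
[[-0.0455, -0.1501, -0.0045], np.float64(-2.5)]
```

Request:
send_rows:
  motion:
    - [[0,0,-0.01],0]
    - [[0,0,-0.025],0]
    - [[0,0,-0.045],0]
    - [[0,0,-0.07],0]
    - [[0,0,-0.075],0]
    - [[-0.01,-0.03,-0.075],-1]
    - [[-0.02,-0.07,-0.075],-2]
    - [[-0.035,-0.11,-0.075],-2.5]
    - [[-0.0455,-0.14,-0.07],-2.5]
    - [[-0.0455,-0.15,-0.055],-2.5]
    - [[-0.0455,-0.15,-0.03],-2.5]
    - [[-0.0455,-0.15,-0.02],-2.5]

```text
t: 10.85
tool_pos: [0.4887, -0.1877, 0.0664]
orientation: [-3.141, 0.001, 0.004]
force: [-0.4, 0.9, -3.1]
opening: 0.036
```

```bash
python3 - <<'E'
from h import *
s=show(); snap('wrist','w6');snap('scene','s6')
a=cv2.imread('pics/s6.png')[150:290,110:310];cv2.imwrite('pics/s6c.png',cv2.resize(a,None,fx=4,fy=4))
for r in rows([(.49,-.188,.05,-90)]):print(r)
E
```

```text
t 10.85 p [ 0.4887 -0.1877  0.0664] az -90.0 tilt [-0.003  0.001 -1.   ] F [-0.4  0.9 -3.1] open 0.036 q [-0.46  0.06  1.85 -0.    1.23  1.11]
[[0.0013, 0.0001, 0.0169], np.float64(-0.1)]
```

View pics/s6c.png

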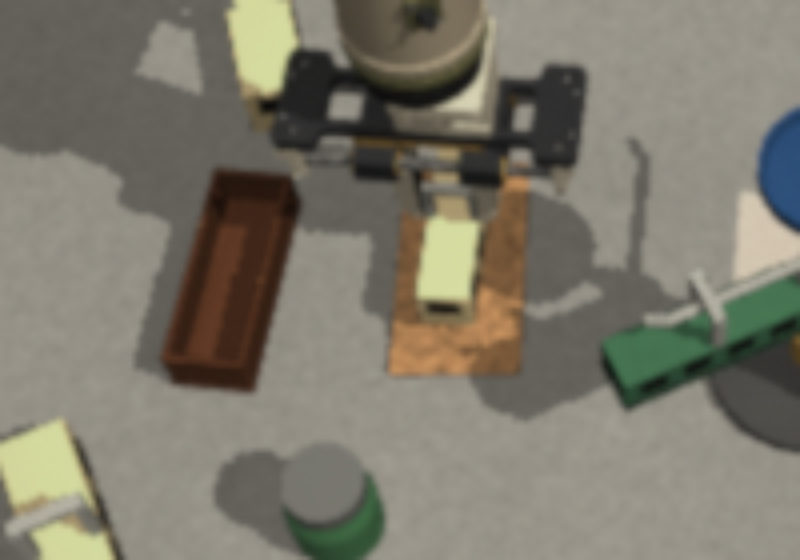

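View pics/w6.png

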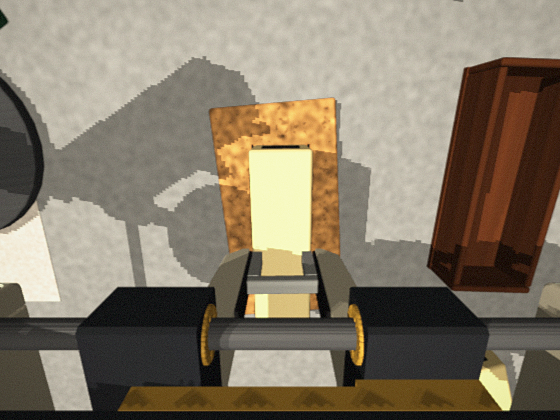

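Request:
send_rows:
  motion:
    - [[0.001,0,0.008],0]
    - [[0.001,0,0.013],0]
    - [[0.001,0,0.0155],0]
    - [[0.001,0,0.017],0]
    - [[0.001,0,0.017],0]

```text
t: 11.58
tool_pos: [0.4909, -0.188, 0.0517]
orientation: [3.142, -0.001, 0.0]
force: [0.5, 0.1, -2.8]
opening: 0.0356
```

Request:
send_rows:
  motion:
    - [[0,0,0],0]
    - [[0,0,0],0]
    - [[0,0,0],0]
    - [[0,0,0],0]
    - [[0,0,0],0]
  jaw: 0.062

```text
t: 12.2
tool_pos: [0.4909, -0.188, 0.0517]
orientation: [3.142, -0.001, 0.0]
force: [0.0, -0.1, 0.5]
opening: 0.062
```

```bash
python3 - <<'E'
from h import *
s=show(); snap('wrist','w7')
E
```

```text
t 12.2 p [ 0.4909 -0.188   0.0517] az -90.0 tilt [ 0. -0. -1.] F [ 0.  -0.1  0.5] open 0.062 q [-0.46  0.08  1.86  0.    1.2   1.11]
```

View pics/w7.png

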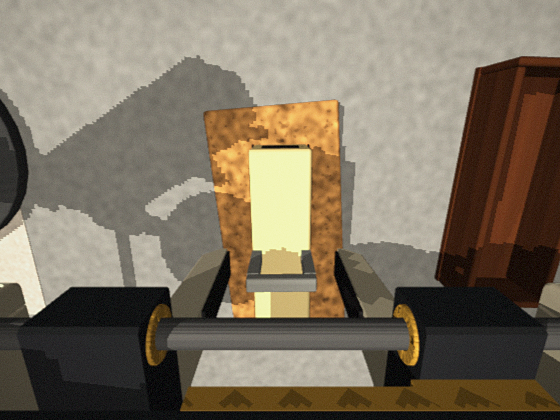

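Request:
send_rows:
  motion:
    - [[0,0,0],0]
    - [[0,0,0],0]
    - [[-0.02,0,0],0]
    - [[-0.04,0,0],0]
    - [[-0.05,0,0],0]
    - [[-0.05,0,0.01],0]
    - [[-0.05,0,0.025],0]
    - [[-0.05,0,0.036],0]
    - [[-0.05,0,0.036],0]
    - [[-0.05,0,0.036],0]

```text
t: 13.5
tool_pos: [0.441, -0.188, 0.0156]
orientation: [-3.141, 0.001, 0.0]
force: [0.6, 0.4, 0.7]
opening: 0.062
```

```bash
python3 - <<'E'
from h import *
s=show(); snap('wrist','w8');snap('scene','s8');snap('top','t8')
a=cv2.imread('pics/s8.png')[150:290,110:310];cv2.imwrite('pics/s8c.png',cv2.resize(a,None,fx=4,fy=4))
E
```

```text
t 13.5 p [ 0.441  -0.188   0.0156] az -90.0 tilt [-0.  0. -1.] F [0.6 0.4 0.7] open 0.062 q [-0.51  0.01  2.01  0.    1.13  1.06]
```

View pics/w8.png

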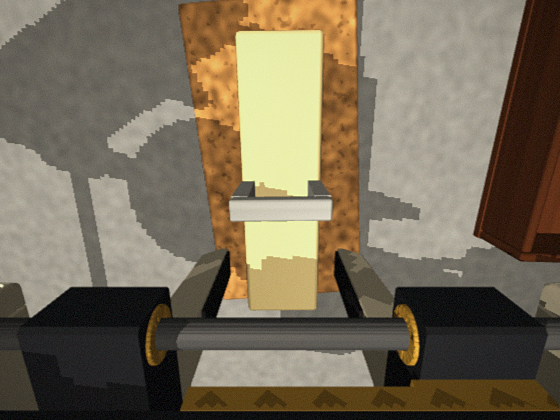

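View pics/s8c.png

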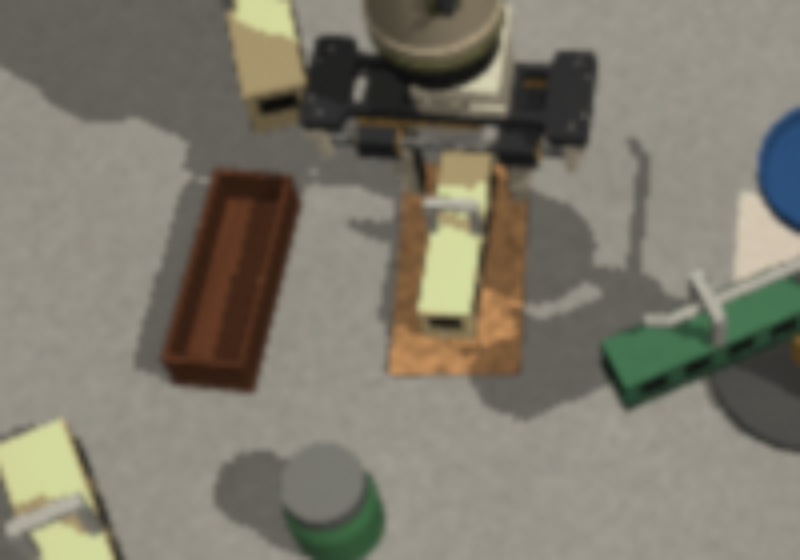

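```bash
python3 - <<'E'
from h import *
np.set_printoptions(precision=4,suppress=True)
s=show(); W=cam('wrist',s)
for v in (196,200,208,220): print(v,onz(W,281,v,.080))
print(onz(W,230,198,.08),onz(W,331,198,.08)); print(proj(W,[.495,-.188,.08]),proj(W,[.487,-.188,.08]),proj(W,[.487,-.188,.074]),proj(W,[.426,-.188,.044]),proj(W,[.556,-.188,.044]))
a=cv2.imread('pics/w8.png')[170:320,220:345];cv2.imwrite('pics/w8c.png',cv2.resize(a,None,fx=4,fy=4))
E
```

```text
t 13.65 p [ 0.4413 -0.1882  0.0161] az -90.0 tilt [ 0.001 -0.    -1.   ] F [ 0.3 -0.9  0.4] open 0.0622 q [-0.51  0.01  2.01 -0.    1.13  1.06]
196 [ 0.4957 -0.1882  0.08  ]
200 [ 0.4943 -0.1882  0.08  ]
208 [ 0.4914 -0.1882  0.08  ]
220 [ 0.487  -0.1882  0.08  ]
[ 0.495  -0.1706  0.08  ] [ 0.495  -0.2055  0.08  ]
[280.301  197.9904] [280.3432 220.0642] [280.4208 215.1128] [280.8865 310.1083] [280.4613  28.6137]
```

View pics/w8c.png

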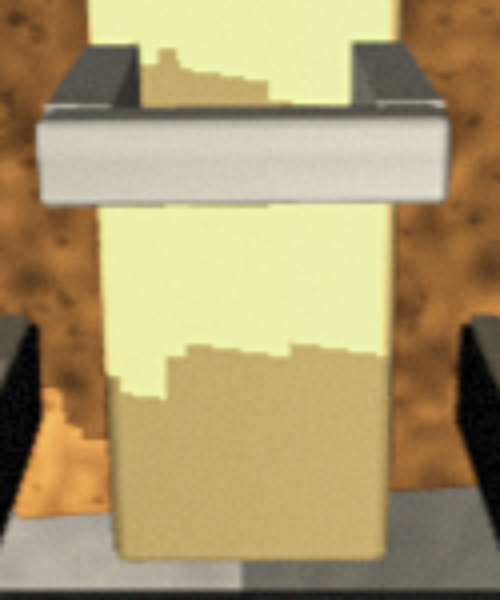

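Request:
send_rows:
  motion:
    - [[0,0,0],0]
    - [[0,0,0],0]
    - [[0,0,0],0]
    - [[0,0,0],0]
    - [[0,0,0],0]
  jaw: 0.02
  squeeze: 58

```text
t: 14.28
tool_pos: [0.4409, -0.188, 0.0157]
orientation: [3.142, -0.001, 0.0]
force: [0.2, 0.2, 2.0]
opening: 0.0357
```

Request:
send_rows:
  motion:
    - [[0,0,-0.006],0]
    - [[0,0,-0.02],0]
    - [[0,0,-0.04],0]
    - [[0,0,-0.06],0]
    - [[0,0,-0.075],0]
    - [[-0.02,-0.02,-0.075],0]
    - [[-0.04,-0.05,-0.075],0]
    - [[-0.06,-0.085,-0.075],0]
    - [[-0.08,-0.12,-0.075],0]
    - [[-0.08,-0.15,-0.075],0]
    - [[-0.08,-0.17,-0.075],0]
    - [[-0.08,-0.17,-0.075],0]

```text
t: 15.78
tool_pos: [0.3608, -0.017, 0.091]
orientation: [-3.141, -0.003, -0.001]
force: [0.1, -0.1, -2.9]
opening: 0.0356
```

```bash
python3 - <<'E'
from h import *
s=show(); snap('wrist','w9');snap('scene','s9');snap('top','t9')
a=cv2.imread('pics/s9.png')[100:280,210:390];cv2.imwrite('pics/s9c.png',cv2.resize(a,None,fx=3.3,fy=3.3))
E
```

```text
t 15.78 p [ 0.3608 -0.017   0.091 ] az -89.9 tilt [ 0.  0. -1.] F [ 0.1 -0.1 -2.9] open 0.0356 q [-0.19 -0.48  2.26  0.    1.36  1.38]
```

View pics/w9.png

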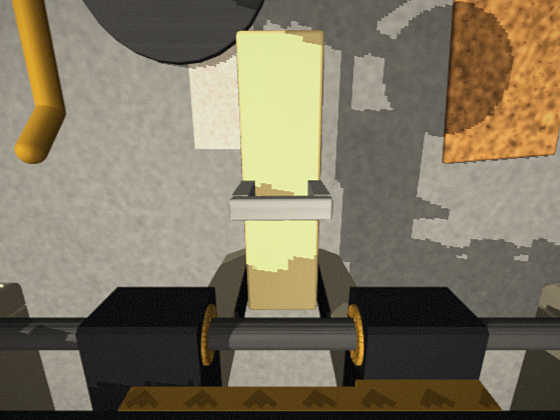

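View pics/s9c.png

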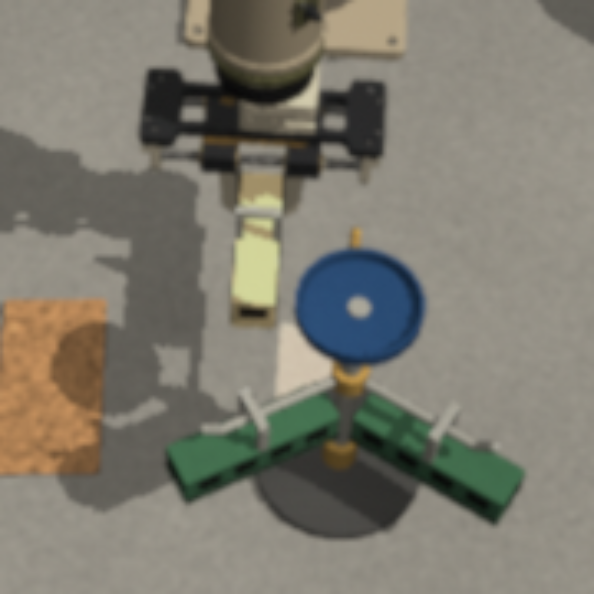

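```bash
python3 - <<'E'
from h import *
np.set_printoptions(precision=4,suppress=True)
s=show(); W=cam('wrist',s)
a=cv2.imread('pics/w9.png').astype(int)
m=(a[:,:,2]>a[:,:,0]+60)&(a[:,:,2]>90);m[:,90:]=0;m[180:]=0
for v in (5,30,60,80,100,150):
  x=np.where(m[v])[0];print(v,x.min(),x.max(),onz(W,(x.min()+x.max())/2,v,.15))
print('tip end',np.where(m.any(1))[0].max(), onz(W,31,150,.162),onz(W,50,107,.15))
# bow check centre
print(onz(W,281,210,.091+.043+.021))
S=cam('scene');T=cam('top')
E
```

```text
t 15.93 p [ 0.361  -0.0184  0.0909] az -90.0 tilt [ 0. -0. -1.] F [ 0.6  0.3 -2.4] open 0.0356 q [-0.19 -0.48  2.26 -0.    1.36  1.38]
5 13 37 [0.474  0.0593 0.15  ]
30 18 41 [0.4672 0.0596 0.15  ]
60 25 49 [0.4588 0.0592 0.15  ]
80 29 53 [0.4529 0.0592 0.15  ]
100 34 57 [0.4468 0.0591 0.15  ]
150 14 39 [0.4306 0.0693 0.15  ]
tip end 163 [0.4317 0.058  0.162 ] [0.4446 0.0581 0.15  ]
[ 0.4105 -0.0185  0.155 ]
```

Request:
send_rows:
  motion:
    - [[0,-0.02,0],0]
    - [[0,-0.04,0],0]
    - [[0,-0.06,0],0]
    - [[0,-0.0775,0],0]
    - [[0,-0.0775,0],0]
    - [[0,-0.0775,-0.01],0]
    - [[0,-0.0775,-0.0215],0]
    - [[0,-0.0775,-0.0215],0]
    - [[0,-0.0775,-0.0215],0]

```text
t: 17.05
tool_pos: [0.3611, 0.0593, 0.1123]
orientation: [3.142, -0.001, 0.001]
force: [0.4, -0.5, -3.0]
opening: 0.0357
```

```bash
python3 - <<'E'
from h import *
np.set_printoptions(precision=4,suppress=True)
s=show(); snap('wrist','w10');W=cam('wrist',s)
print(proj(W,[.4317,.059,.162]))
a=cv2.imread('pics/w10.png')[0:320,140:420];cv2.imwrite('pics/w10c.png',cv2.resize(a,None,fx=1.8,fy=1.8))
a=cv2.imread('pics/w10.png').astype(int)
m=(a[:,:,2]>a[:,:,0]+60)&(a[:,:,2]>90)&(a[:,:,1]<a[:,:,2]*.8);m[250:]=0
for v in range(90,200,10):
  x=np.where(m[v,240:330])[0]+240
  if len(x):print(v,x.min(),x.max(),onz(W,(x.min()+x.max())/2,v,.15)[:2])
E
```

```text
t 17.05 p [0.3611 0.0593 0.1123] az -90.1 tilt [ 0.001 -0.    -1.   ] F [ 0.4 -0.5 -3. ] open 0.0357 q [ 0.02 -0.49  2.23 -0.    1.4   1.59]
[281.6203 145.0838]
90 271 289 [0.452  0.0596]
100 271 289 [0.4483 0.0596]
110 271 289 [0.4446 0.0596]
120 271 290 [0.4407 0.0595]
130 271 289 [0.4369 0.0597]
140 271 289 [0.4329 0.0597]
150 271 289 [0.4289 0.0597]
```

View pics/w10c.png

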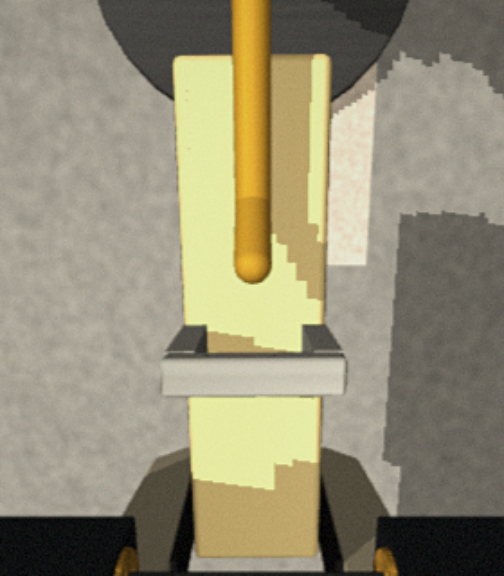

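Request:
send_rows:
  motion:
    - [[0,0,-0.001],0]
    - [[0.005,0,-0.001],0]
    - [[0.01,0,-0.001],0]
    - [[0.015,0,-0.001],0]
    - [[0.02,0,-0.001],0]
    - [[0.025,0,-0.001],0]
    - [[0.03,0,-0.001],0]
    - [[0.03,0,-0.001],0]

```text
t: 18.1
tool_pos: [0.3912, 0.0595, 0.1131]
orientation: [3.142, -0.001, -0.0]
force: [0.7, 0.0, -3.2]
opening: 0.0354
```

```bash
python3 - <<'E'
from h import *
s=show(); snap('wrist','w11')
a=cv2.imread('pics/w11.png')[0:320,140:420];cv2.imwrite('pics/w11c.png',cv2.resize(a,None,fx=1.8,fy=1.8))
E
```

```text
t 18.1 p [0.3912 0.0595 0.1131] az -90.0 tilt [-0. -0. -1.] F [ 0.7  0.  -3.2] open 0.0354 q [ 0.02 -0.38  2.15 -0.    1.37  1.59]
```

View pics/w11c.png

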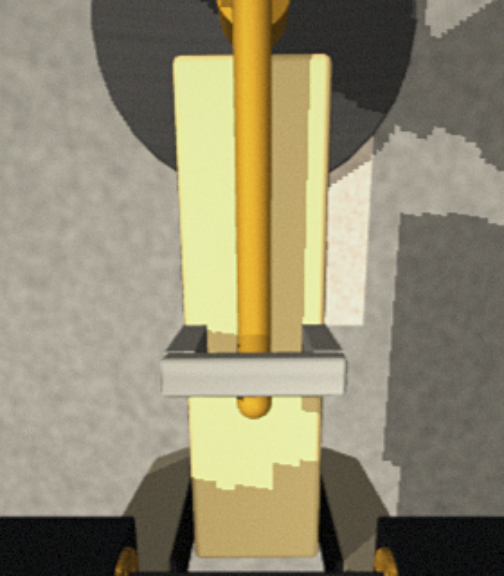

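Request:
send_rows:
  motion:
    - [[0.005,0,0],0]
    - [[0.01,0,0],0]
    - [[0.012,0,0.002],0]
    - [[0.014,0,0.004],0]
    - [[0.018,0,0.006],0]
    - [[0.022,0,0.006],0]
    - [[0.026,0,0.006],0]
    - [[0.029,0,0.006],0]
    - [[0.029,0,0.006],0]
    - [[0.029,0,0.006],0]

```text
t: 19.4
tool_pos: [0.4199, 0.0595, 0.1071]
orientation: [3.142, -0.001, -0.0]
force: [-0.5, -0.2, -2.6]
opening: 0.0355
```

```bash
python3 - <<'E'
from h import *
s=show(); snap('wrist','w12')
a=cv2.imread('pics/w12.png')[0:320,140:420];cv2.imwrite('pics/w12c.png',cv2.resize(a,None,fx=1.8,fy=1.8))
E
```

```text
t 19.4 p [0.4199 0.0595 0.1071] az -90.0 tilt [-0. -0. -1.] F [-0.5 -0.2 -2.6] open 0.0355 q [ 0.02 -0.28  2.09 -0.    1.34  1.59]
```

View pics/w12c.png

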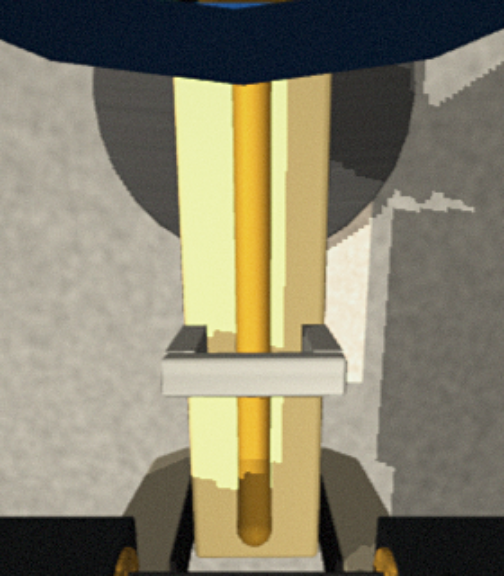

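Request:
send_rows:
  motion:
    - [[0,0,0.003],0]
    - [[0,0,0.006],0]
    - [[0,0,0.008],0]
    - [[0,0,0.0095],0]
    - [[0,0,0.0095],0]
    - [[0,0,0.0095],0]

```text
t: 20.2
tool_pos: [0.42, 0.0595, 0.0977]
orientation: [3.142, -0.001, 0.0]
force: [0.2, -1.0, -3.1]
opening: 0.0358
```

Request:
send_rows:
  motion:
    - [[0,0,0.0005],0]
    - [[0,0,0.001],0]
    - [[0,0,0.001],0]
    - [[0,0,0.001],0]

```text
t: 20.7
tool_pos: [0.4199, 0.0595, 0.0966]
orientation: [3.142, -0.001, -0.0]
force: [-0.0, -0.6, -2.3]
opening: 0.0356
```

Request:
send_rows:
  motion:
    - [[0,0,0.0005],0]
    - [[0,0,0.001],0]
    - [[0,0,0.001],0]
    - [[0,0,0.001],0]

```text
t: 21.2
tool_pos: [0.42, 0.0595, 0.0957]
orientation: [3.142, -0.001, 0.0]
force: [0.4, 0.6, -2.3]
opening: 0.0356
```

```bash
python3 - <<'E'
from h import *
s=show(); snap('scene','s13');snap('top','t13')
a=cv2.imread('pics/s13.png')[100:280,210:390];cv2.imwrite('pics/s13c.png',cv2.resize(a,None,fx=3.3,fy=3.3))
E
```

```text
t 21.2 p [0.42   0.0595 0.0957] az -90.0 tilt [ 0. -0. -1.] F [ 0.4  0.6 -2.3] open 0.0356 q [ 0.02 -0.27  2.1  -0.    1.31  1.59]
```

Request:
send_rows:
  motion:
    - [[0,0,0.0005],0]
    - [[0,0,0.001],0]
    - [[0,0,0.001],0]
    - [[0,0,0.001],0]

```text
t: 21.8
tool_pos: [0.4204, 0.0595, 0.0951]
orientation: [3.142, -0.001, 0.002]
force: [-2.9, 0.0, 5.9]
opening: 0.0357
```

Request:
send_rows:
  motion:
    - [[0,0,-0.0005],0]
    - [[0,0,-0.0005],0]
    - [[0,0,-0.0005],0]

```text
t: 22.18
tool_pos: [0.4202, 0.0595, 0.0953]
orientation: [3.142, -0.001, 0.001]
force: [-0.2, -0.4, 3.3]
opening: 0.0357
```

```bash
python3 - <<'E'
from h import *
s=show(); snap('wrist','w14')
a=cv2.imread('pics/w14.png')[0:320,140:420];cv2.imwrite('pics/w14c.png',cv2.resize(a,None,fx=1.8,fy=1.8))
E
```

```text
t 22.18 p [0.4202 0.0595 0.0953] az -90.0 tilt [ 0.001 -0.    -1.   ] F [-0.2 -0.4  3.3] open 0.0357 q [ 0.02 -0.27  2.1  -0.    1.31  1.59]
```

View pics/w14c.png

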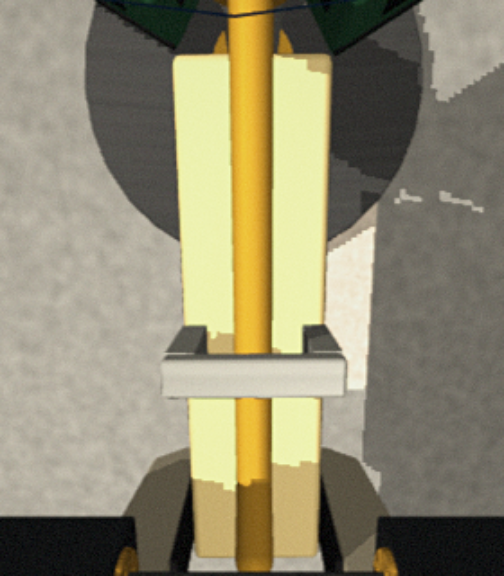

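Request:
send_rows:
  motion:
    - [[0,0,-0.0005],0]
    - [[0,0,-0.0005],0]

```text
t: 22.48
tool_pos: [0.42, 0.0595, 0.0955]
orientation: [-3.142, 0.001, -0.0]
force: [0.7, -0.0, 1.3]
opening: 0.0356
```

Request:
send_rows:
  motion:
    - [[0,0,0],0]
    - [[0,0,0],0]
    - [[0,0,0],0]
  jaw: 0.038
  squeeze: 10

```text
t: 22.85
tool_pos: [0.4197, 0.0595, 0.0954]
orientation: [3.142, -0.001, -0.001]
force: [-0.1, 0.9, 0.9]
opening: 0.0379
```

Request:
send_rows:
  motion:
    - [[0,0,0],0]
    - [[0,0,0],0]
    - [[0,0,0],0]
    - [[0,0,0],0]
  jaw: 0.07

```text
t: 23.35
tool_pos: [0.4199, 0.0595, 0.0956]
orientation: [-3.142, 0.001, -0.0]
force: [0.1, 0.3, 1.4]
opening: 0.0692
```

```bash
python3 - <<'E'
from h import *
s=show(); snap('wrist','w15')
a=cv2.imread('pics/w15.png')[0:340,140:420];cv2.imwrite('pics/w15c.png',cv2.resize(a,None,fx=1.7,fy=1.7))
E
```

```text
t 23.35 p [0.4199 0.0595 0.0956] az -90.0 tilt [ 0.  0. -1.] F [0.1 0.3 1.4] open 0.0692 q [ 0.02 -0.27  2.1   0.    1.31  1.59]
```

View pics/w15c.png

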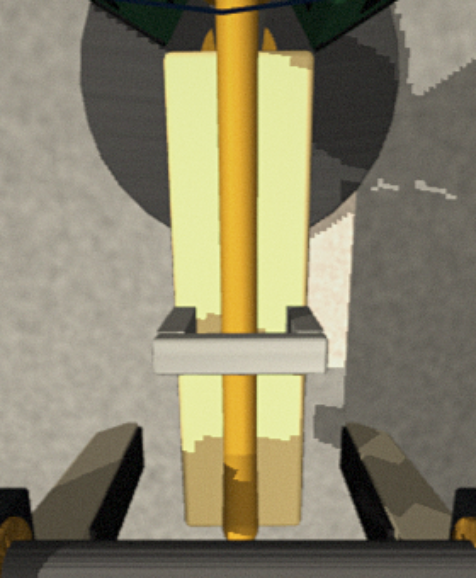

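Request:
send_rows:
  motion:
    - [[0,0,0],0]
    - [[-0.01,0,0],0]
    - [[-0.025,0,0],0]
    - [[-0.04,0,0],0]
    - [[-0.055,0,0],0]
    - [[-0.06,0,-0.02],0]
    - [[-0.06,0,-0.06],0]
    - [[-0.06,0,-0.1],0]
    - [[-0.06,0,-0.14],0]
    - [[-0.06,0,-0.15],0]
    - [[-0.06,0,-0.15],0]
    - [[-0.06,0,-0.15],0]

```text
t: 24.9
tool_pos: [0.359, 0.0596, 0.2439]
orientation: [3.142, -0.001, -0.004]
force: [0.2, 0.2, -0.4]
opening: 0.0701
```

```bash
python3 - <<'E'
from h import *
s=show(); _,a=snap('wrist','w16');_,b=snap('scene','s16');snap('top','t16')
for i in range(6): _,c=snap('wrist','w17')
print(np.abs(a.astype(int)-c).max(), np.abs(a.astype(int)-c).mean())
s=cv2.imread('pics/s16.png');t=cv2.imread('pics/t16.png')
cv2.imwrite('pics/c16.png',np.hstack([cv2.resize(s[120:270,230:380],(400,400)),cv2.resize(t[140:290,180:330],(400,400))]))
E
```

```text
t 24.9 p [0.359  0.0596 0.2439] az -90.0 tilt [-0.003 -0.    -1.   ] F [ 0.2  0.2 -0.4] open 0.0701 q [ 0.02 -0.56  2.04  0.    1.67  1.59]
174 4.779308390022676
```

View pics/w17.png

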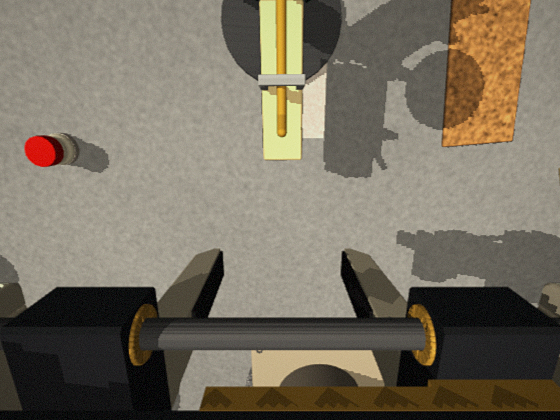

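View pics/c16.png

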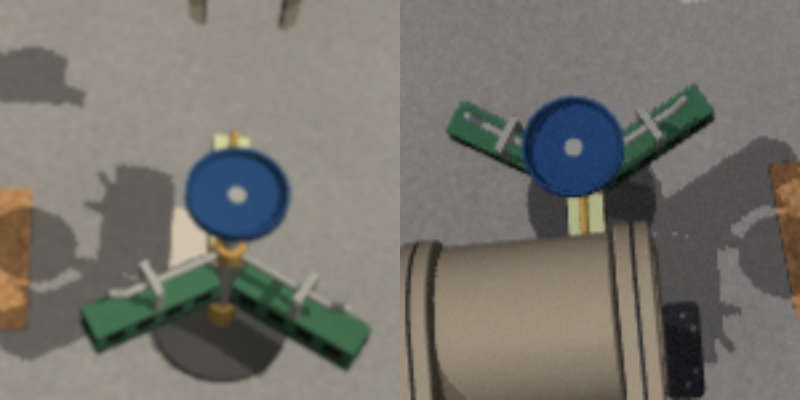

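Request:
send_rows:
  motion:
    - [[0,0,0],0]
    - [[0,0,0],0]
    - [[0,0,0],0]
    - [[0,0,0],0]
    - [[0,0,0],0]
    - [[0,0,0],0]
    - [[0,0,0],0]
    - [[0,0,0],0]
    - [[0,0,0],0]
    - [[0,0,0],0]
    - [[0,0,0],0]
    - [[0,0,0],0]

```text
t: 26.85
tool_pos: [0.3599, 0.0596, 0.2456]
orientation: [3.142, -0.001, -0.0]
force: [0.3, 0.1, 1.0]
opening: 0.0704
```

```bash
python3 - <<'E'
from h import *
np.set_printoptions(precision=4,suppress=True)
s,a=snap('wrist','w18')
b=[snap('wrist','w19')[1] for i in range(8)]
for c in b: print(round(np.abs(a[:165,255:310].astype(int)-c[:165,255:310]).mean(),2),end=' ')
W=cam('wrist',s)
im=cv2.imread('pics/w18.png');c=cv2.resize(im[0:180,220:340],None,fx=3.3,fy=3.3,interpolation=cv2.INTER_CUBIC);cv2.imwrite('pics/w18c.png',c)
for p in ((.4697,.0595,.160),(.5347-.13,.0595,.124),(.4317,.0595,.162)): print(proj(W,p))
E
```

```text
2.71 2.75 2.76 2.78 2.78 2.71 2.75 2.76 [281.4996  79.5854]
[281.6196 160.0791]
[281.5351 131.3683]
```

View pics/w18c.png

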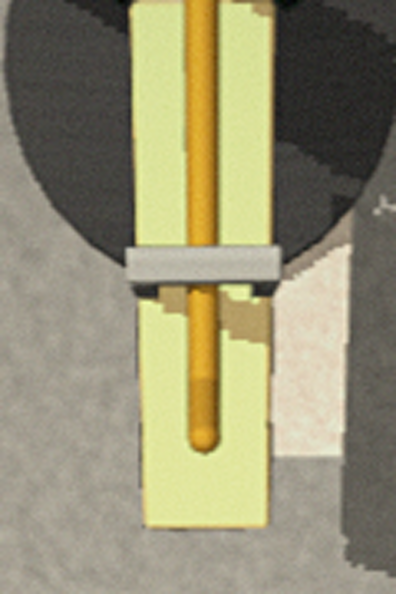

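```bash
python3 -c "
from plant import ticket
print(ticket.close_job())"
```

```text
the job is handed in; nothing more can be done
None
```

The job is done and handed in: the cream wagon hangs by its bow on the free brass branch, about 82 mm from the tree's axis against the 80 mm wanted. Handing in gives no verdict, so the result rests on my own checks below.

**What I did**
1. I turned the tree about 72° clockwise, with the fingers straddling the free branch, until it pointed at the robot. The fingers stayed well away from both wet wagons.
2. I lifted the wagon out of the trough by its bow, stood it on the cork pad and let go.
3. I took it again by the end nearest the robot, threaded the bow over the branch tip, and lowered it until the branch took the weight. The branch took at most about 8 N, against the 25 N limit.
4. I opened the fingers and backed away.

**Last checks**
- **Position:** in the wrist view, the bow and the wagon's near end lie within half a pixel of where a level wagon should appear. The wagon is centred sideways on the branch.
- **Branch:** its line still points along -x, to the robot's side.
- **Stillness:** repeated pictures differed only by a constant noise level. An earlier comparison, taken before the arm had settled, showed larger changes and told me nothing about the wagon.
- **Contact and time:** the gripper is clear of everything, and the clock stood at about 27 s of the 72 s allowed.

I never moved near the jar, pot or tin, but I did not measure them again at the end. On the pad, the wagon dropped about 1 to 2 mm when released and stayed upright.

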